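Clamp the terrine tin under the slip-clutch press

TASK

Bring the closed aluminium tin, lid up, fully home into the guide under the little screw press, square against the back stop. Then turn the thumb knob of the press clockwise, re-gripping as needed, until the foot is tight on the lid and the clutch in the knob begins to slip; stop at that first slip, with less than a tenth of a turn of slipping in all, and let go. Leave the other things on the counter where they are.

Things in the scene. Friction and masses are not known exactly. Their poses are not given: they have to be found in the camera images.
- guide: Low steel guide fixed on the counter. Origin on the counter under the screw axis; x points the way the tin goes in, z up. Side rails 14 mm high, inner faces at y = +-43 mm, x = -30 to 46 mm, flared in front of that to x = -53 mm. Back stop 25 mm high, face at x = 40 mm. A tin that is home has its centre over the origin and its x along the guide's x.
- press: Screw press fixed astride the guide, same x, y and yaw, raised by 0 to 3 mm (varies). Origin on the screw axis at the foot of its posts. Two posts 16 mm thick (34 mm feet) at y = +-70 mm carry a crossbar 30 mm (x) by 160 mm (y), 88 to 106 mm above the origin; the tin passes under it.
- foot: Round steel foot of the screw under the crossbar, 28 mm in diameter; origin at the centre of its underside. It does not turn. It starts 2.5 to 5.5 mm higher than the tin's boss and goes down 2.5 mm for each rad the collar turns clockwise. Parts give a little under load.
- knob_mid (a point): Thumb knob: upright round fluted rubber sleeve on top of the press, 50 mm in diameter, 44 mm tall; this point on its axis, 17 mm below its top, to grip from above at any yaw. Clockwise from above drives the foot down; the knob keeps its height. The sleeve sits springily on the steel hub inside it: it twists on the hub by 0.25 rad per N m and springs back when let go.
- hub_top (a point): Steel hub inside the knob, seen as a disc 32 mm in diameter in its top; point at the centre of the disc; x axis: away from the index bar on the disc. It turns the collar through a friction clutch. Turning takes about 0.20 N m while the foot is free, more as the foot presses; at about 0.36 N m the clutch slips: torque stays steady, the hub turns on, the collar stands still.
- collar_mid (a point): Steel collar 58 mm in diameter, 7 mm thick, 2 mm under the knob; point at its centre; x axis: away from the small lug on its edge. At the start lug and index bar are in line; later the angle between the hub's and the collar's x is how far the clutch has slipped. Slip and tightness stay when the knob is let go.
- tin_mid (a point): Loose closed aluminium tin, 80 by 80 mm, 50 mm tall, with a boss 36 mm in diameter and 6 mm high on the middle of its lid (top of boss 56 mm above its base); 0.3 to 0.55 kg. This point is at its centre, 28 mm above the counter it stands on; z up, x points away from its handle, towards the end that goes into the guide first.
- tin_grip (a point): The tin's flat stub handle: a plain upright bar 12 mm thick (tin's y), 30 mm high (15 to 45 mm above the counter), reaching from the tin's side, 40 mm behind its centre, to 108 mm behind it. This point is 88 mm behind the tin's centre and 32 mm above the counter; same axes as the tin. Pinch it from above across its thickness.
- canister_mid (a point): Tall glass canister with steel twist cap, 94 mm in diameter, 218 mm tall; point half-way up. To be left alone.
- cakering_mid (a point): Plain aluminium cake ring, 110 mm in diameter, 50 mm high; point at its centre. To be left alone.
- saltcellar_mid (a point): White ceramic salt cellar with lid, 92 mm in diameter, about 60 mm tall; point half-way up. To be left alone.

How it is judged:
By the outcome, as a careful person would: the job done as asked, in the order asked, and still so for the second after the job is handed in, with the robot touching nothing.
It also fails if it takes over 72 s, if anything falls off the work surface, if the arm or the gripper's body presses on something with over 40 N, if the wrist force passes 120 N, or if a joint passes its speed limit or range.

ROBOT

A 6-joint arm with a two-finger parallel gripper is mounted at the origin on the work surface. World frame = base frame: x ahead of the robot, y to its left, z up, the work surface at z = 0. Lengths are in mm, angles in rad, forces in N, time in s.
With the tool pointing down it reaches from about 275 to 750 mm from the base axis. Payload 10.2 kg.
Tool frame: the origin (TCP) lies midway between the tips of the shut fingers; the grasp point (between the pads) lies 19 mm behind it; z points along the fingers, y is the direction in which the jaws open and shut (so a half turn about z gives the same grasp; the last joint's range is limited). The gripper opens to 85 mm and grips with 20 to 120 N. Pads are 22 mm wide; open, the fingers measure 114 mm over their backs; the gripper's body (76 mm by 85 mm) begins 54 mm behind the grasp point. The pads swing forward as they close: fully open they stand 13 mm farther back than shut.
Start: joints at [0.886, 0.313, 1.498, -0, 1.331, -0.223], TCP at [233.932, 470.007, 231.294] pointing down, gripper open.
Joint ranges: [-2.94, 2.94], [-0.97, 2.17], [0.19, 2.56], [-1.23, 4.37], [0.02, 3.11], [-2.88, 2.88]. Speed limits (rad/s): [2.39, 2.39, 3.01, 3.14, 3.14, 3.14].

INTERFACE

Orientations are given as a unit quaternion [w, x, y, z].
In Python, from rig import sense, optics, ctrl gives the robot as it stands.
- The arm moves only by the tool play_rows, never from a script. Its argument "plan" is a list of rows, each a list of 7 numbers: the shift along the world's x, y, z in mm, then the turn, a rotation vector about the world's x, y, z in rad, then the opening, from -1 (shut) to 1 (fully open), so that 0 is half open. A call has 1 to 5 rows; each row shifts and turns the pose as measured when the row begins; what a row does not reach is not made up. A row lasts 1/12 s, in which the tool goes at most 41.7 mm and 7.16 degrees, less where a joint would pass 70% of its speed; a pose out of reach is approached as far as the arm can. A call is refused whole if a number of a shift passes 41.7 or a number of a turn 0.125, either way. A call with a gripper value outside its range is refused whole. The fingers move at their own pace and stop on an object; "grip_force" is the grip in N (left out, the last holds). Time passes only in rows, so rows that do not move let the fingers close. It gives the time, the measured TCP pose, the force and the opening at its end, in the units of the state.
- sense(): the state, without advancing time (a new reading comes with each control period).
- optics.capture(name): name is "side" or "top"; returns a dict with "img" (400x640x3 uint8, blue, green, red), "fx", "fy", "cx", "cy" (pixels), "world_to_cam" (4x4, takes a point from world to camera coordinates). Camera axes: x right, y up, looking along -z (the intrinsics and any distortion apply to the point x, -y, -z); pixel columns grow to the right and rows downward; lengths in mm; the calibration is good to about 2 mm. A picture is of the moment at which its call begins. There is no depth.
- ctrl.finish_job(): hands the job in, once; it reports no verdict.
The state is a dict: "time_s": time; "joints": joint angles; "dq": joint speeds; "tau": joint torques, N m; "eef_pos": TCP position; "ee_rot": TCP orientation; "force": force on the tool from outside, world axes, zero at the start; "wrist_torque": the same for the moment, N m; "grip_width": opening from 0.0 (shut) to 1.0 (fully open).
Only numpy, scipy, OpenCV 4.12 (cv2) and the standard library are available. Lean on these libraries where they do the work, as an engineer would, in place of code of your own. Each camera call takes 0.05 s, during which the arm holds its last target. There are 200 camera calls.

## Working session

There is one attempt and no reset: what is moved stays moved. The work goes in short steps, Python scripts to look and compute and a tool call to move; the robot and the scene stay as the last step left them, time stands still between calls to the robot, and variables do not carry over. Pictures are saved under pics/ and viewed, about 8 in all and at most 12, crops included, and the job is handed in when it is done.

Besides the shell and the picture viewer there is one more tool, called after "Request:" as name(argument=value, ...), one argument or row to a line, values as JSON. play_rows: Moves the arm, as the interface text tells. Its arguments: {"type":"object","properties":{"plan":{"type":"array"},"grip_force":{"type":"number"}},"required":["plan"]}

```bash
mkdir -p pics; ls
cat > h.py <<'E'
import numpy as np, cv2
from rig import sense, optics, ctrl
def cap(n,f=None):
    d=optics.capture(n)
    if f: cv2.imwrite('pics/'+f,d['img'])
    return d
def ray(d,u,v):
    T=np.array(d['world_to_cam']);R=T[:3,:3];o=-R.T@T[:3,3]
    r=R.T@np.array([(u-d['cx'])/d['fx'],-(v-d['cy'])/d['fy'],-1.]);return o,r/np.linalg.norm(r)
def onz(d,u,v,z):
    o,r=ray(d,u,v);return o+r*(z-o[2])/r[2]
def proj(d,p):
    T=np.array(d['world_to_cam']);c=T[:3,:3]@np.array(p,float)+T[:3,3]
    return d['cx']+d['fx']*c[0]/-c[2], d['cy']+d['fy']*-c[1]/-c[2]
E
python3 - <<'E'
from h import *
for n in('side','top'):
    d=cap(n,n+'0.png');print(n,{k:v for k,v in d.items() if k not in('img','world_to_cam')},ray(d,320,200))
print(sense())
E
```

```text
pics
side {'fx': 387.33949501876316, 'fy': 387.33949501876316, 'cx': 328.2826116164947, 'cy': 201.61804897579935} (array([ 322.22568199, -502.17015119,  717.93288079]), array([ 0.29458135,  0.65282539, -0.69788311]))
top {'fx': 388.2698595817045, 'fy': 388.2698595817045, 'cx': 312.9041152575435, 'cy': 198.7731125380749} (array([509.08066513,  16.81591716, 921.17872056]), array([ 0.09685806, -0.02955514, -0.99485929]))
{'time_s': 0.1, 'joints': array([ 8.85564238e-01,  3.13369127e-01,  1.49836802e+00, -4.17190937e-05,
        1.33102398e+00, -2.23387677e-01]), 'dq': array([ 0.00010794, -0.00190122, -0.00246549, -0.00060346, -0.00313169,
        0.00020498]), 'tau': array([ 4.14733076e-03, -4.12898576e+01, -2.60136491e+01, -1.17042132e-04,
        3.07333197e-03,  2.45475235e-05]), 'eef_pos': array([233.7979374 , 469.79791874, 230.80246029]), 'ee_rot': array([-2.38183507e-04,  2.28870475e-01,  9.73456709e-01, -5.33866143e-04]), 'force': array([ 0.136968  , -0.65880301, -0.62194299]), 'wrist_torque': array([ 0.04158303, -0.01838048, -0.00707407]), 'grip_width': 0.9992414821311765}
```

View pics/side0.png

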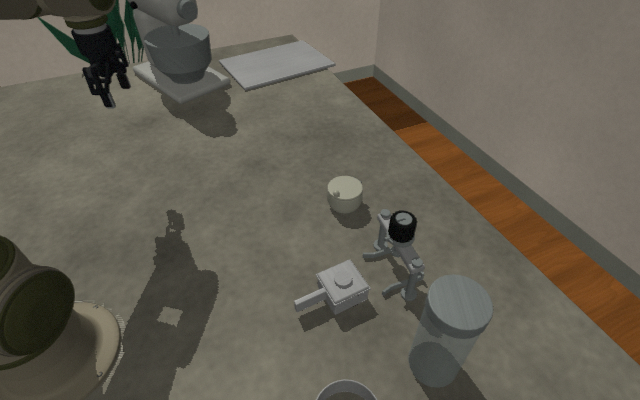

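View pics/top0.png

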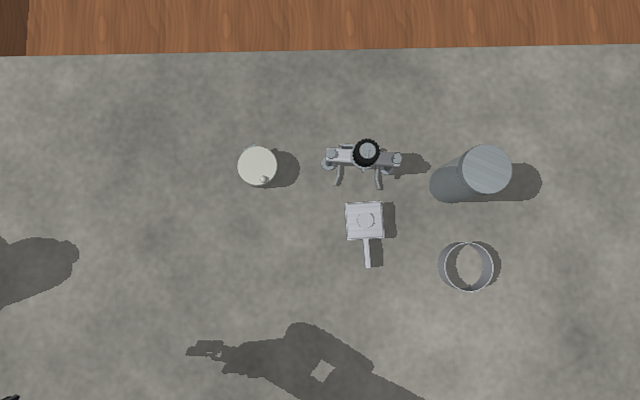

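The side view shows the press at about (402,240), the tin at (343,285), the salt cellar at (345,195) and the canister at (455,330). The top view shows the knob at (366,152), the tin at (365,221) and its handle end at (368,267). I'll enlarge both views.

Run:
```python
from h import *
a=cv2.imread('pics/top0.png')[125:275,310:410];b=cv2.imread('pics/side0.png')[200:320,290:430]
a=cv2.resize(a,None,fx=4,fy=4,interpolation=cv2.INTER_CUBIC);b=cv2.resize(b,None,fx=2.8,fy=2.8,interpolation=cv2.INTER_CUBIC)
m=np.zeros((600,792,3),np.uint8);m[:,:400]=a;m[:b.shape[0],400:792]=b;cv2.imwrite('pics/m1.png',m)
```

```text
(no output)
```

View pics/m1.png

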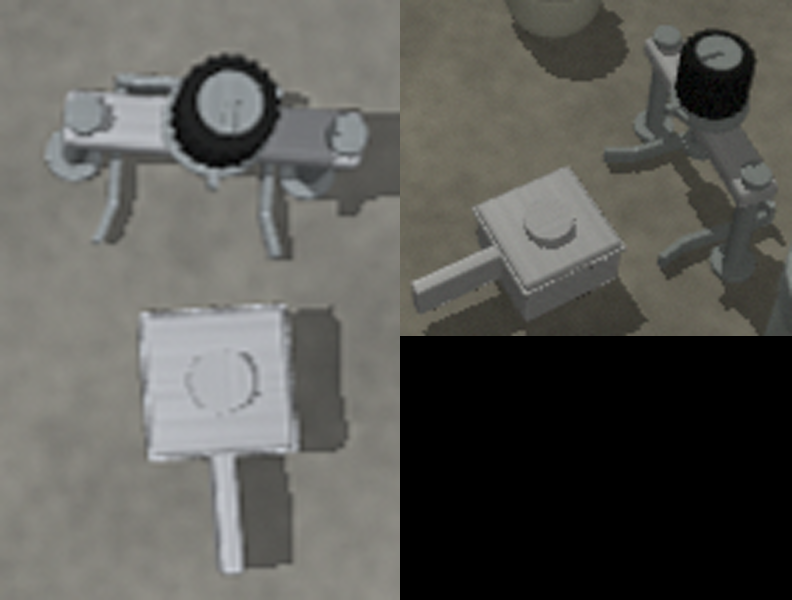

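The crop shows the tin lid's corners at (140,312), (288,306), (298,452) and (150,458), and its boss at (221,381). The handle ends at (232,571), the press bolts are at (88,113) and (347,130), and the knob disc is at (230,102), or (719,51) in the side view. The lug at (213,183) and the index bar both point back towards the robot.

```bash
cat >> h.py <<'E'
def tri(d1,p1,d2,p2):
    o1,r1=ray(d1,*p1);o2,r2=ray(d2,*p2)
    s=np.linalg.lstsq(np.c_[r1,-r2],o2-o1,rcond=None)[0]
    a,b=o1+s[0]*r1,o2+s[1]*r2
    return (a+b)/2,np.linalg.norm(a-b)
E
python3 - <<'E'
from h import *
np.set_printoptions(precision=1,suppress=True)
t=cap('top');s=cap('side')
T=lambda x,y:(310+(x+.5)/4-.5,125+(y+.5)/4-.5)
S=lambda x,y:(290+(x-400+.5)/2.8-.5,200+(y+.5)/2.8-.5)
for n,a,b in[('boss',(221,380),(550,217)),('disc',(230,102),(719,51)),('boltL',(88,112),(667,38)),('boltR',(347,130),(757,173)),('lidFL',(140,312),(568,168)),('lidFR',(290,306),(624,246)),('lidBL',(150,458),(474,208)),('lidBR',(298,452),(527,288))]:
    print(n,*tri(t,T(*a),s,S(*b)))
for n,p,z in[('boss',(221,380),56),('FL',(140,312),50),('FR',(290,306),50),('BR',(298,452),50),('BL',(150,458),50),('h1',(232,571),45),('h0',(227,457),45),('boltL',(88,112),111),('boltR',(347,130),111),('flL',(103,242),14),('flR',(278,256),14),('railL',(114,170),14),('railR',(268,185),14)]: print(n,onz(t,*T(*p),z))
for n,p,z in[('boss',(550,217),56)]:print('side',onz(s,*S(*p),z))
# tin mask, top
E
```

```text
boss [ 547.9 -108.    57.5] 2.4528814297479977
disc [ 680.  -102.1  166.8] 1.463429448987675
boltL [687.5 -34.5 113.2] 0.8185957127989142
boltR [ 674.7 -171.4  113.7] 0.08307094248141217
lidFL [587.4 -65.2  42.2] 0.29735218265989377
lidFR [ 587.8 -149.1   50.6] 0.15306960950490353
lidBL [505.5 -68.1  43.6] 1.9842321244965293
lidBR [ 507.5 -150.2   53.2] 3.833759815764265
boss [ 546.8 -107.7   56. ]
FL [586.5 -64.4  50. ]
FR [ 587.8 -149.2   50. ]
BR [ 505.7 -150.1   50. ]
BL [504.6 -67.2  50. ]
h1 [ 440.7 -111.2   45. ]
h0 [ 504.  -110.9   45. ]
boltL [688.4 -34.8 111. ]
boltR [ 675.3 -172.1  111. ]
flL [631.7 -47.4  14. ]
flR [ 620.8 -150.3   14. ]
railL [674.5 -55.3  14. ]
railR [ 663.3 -146.2   14. ]
side [ 549.6 -107.4   56. ]
```

Estimates in world axes:

| Item | Position (x, y) mm | Yaw (rad) |
|---|---|---|
| Tin centre | (547, -107.7) | ≈ +0.015 |
| Handle grip point | (459, -109) | same as tin |
| Screw axis | (680.5, -102.6) | ≈ -0.093 |

The lid height, boss height and tin size are consistent with what was given. I'm moving to the handle now.

Request:
play_rows(
  plan=[
    [14,-38,-4,0,0,0.032,0.2],
    [14,-38,-4,0,0,0.032,0.2],
    [14,-38,-4,0,0,0.032,0.2],
    [14,-38,-4,0,0,0.032,0.2],
    [14,-38,-4,0,0,0.032,0.2],
  ],
  grip_force=60,
)

```text
time_s: 0.62
eef_pos: [302.0, 278.3, 209.2]
ee_rot: [-0.0, 0.142, 0.99, 0.0]
force: [1.4, -0.1, -0.0]
grip_width: 0.601
```

Request:
play_rows(
  plan=[
    [14,-38,-4,0,0,0.032,0.2],
    [14,-38,-4,0,0,0.032,0.2],
    [14,-38,-4,0,0,0.032,0.2],
    [14,-38,-4,0,0,0.032,0.2],
    [14,-38,-4,0,0,0.032,0.2],
  ],
)

```text
time_s: 1.03
eef_pos: [371.0, 82.4, 189.2]
ee_rot: [0.001, 0.057, 0.998, 0.001]
force: [1.3, 0.3, 0.3]
grip_width: 0.602
```

Request:
play_rows(
  plan=[
    [18,-38.5,-22,0,0,0.026,0.2],
    [18,-38.5,-22,0,0,0.026,0.2],
    [18,-38.5,-22,0,0,0.026,0.2],
    [18,-38.5,-22,0,0,0.026,0.2],
    [17,-38,-22,0,0,0.026,0.2],
  ],
)

```text
time_s: 1.45
eef_pos: [448.3, -87.8, 96.2]
ee_rot: [0.005, -0.01, 1.0, -0.0]
force: [-0.3, 0.8, 0.0]
grip_width: 0.598
```

Request:
play_rows(
  plan=[
    [0,0,0,0,0,0,0.2],
    [0,0,0,0,0,0,0.2],
  ],
)

```text
time_s: 1.62
eef_pos: [448.7, -93.0, 92.2]
ee_rot: [0.003, -0.007, 1.0, 0.001]
force: [-1.2, -0.2, 0.1]
grip_width: 0.603
```

Run:
```python
from h import *
t=cap('top');s=cap('side');x=sense();print(x['eef_pos'],x['ee_rot'],x['joints'])
a=t['img'][170:290,310:430];b=s['img'][200:320,250:400]
m=np.hstack([cv2.resize(a,(400,400),interpolation=2),cv2.resize(b,(400,320),interpolation=2)if 0 else cv2.copyMakeBorder(cv2.resize(b,(400,320),interpolation=2),0,80,0,0,0)])
cv2.imwrite('pics/m2.png',m)
```

```text
[448.5899901  -91.92601121  92.98048392] [ 3.54766605e-03 -8.23958929e-03  9.99959697e-01  3.58174999e-04] [-0.46113466  0.33542979  1.87130933  0.00480475  0.92885507 -2.05127577]
```

View pics/m2.png

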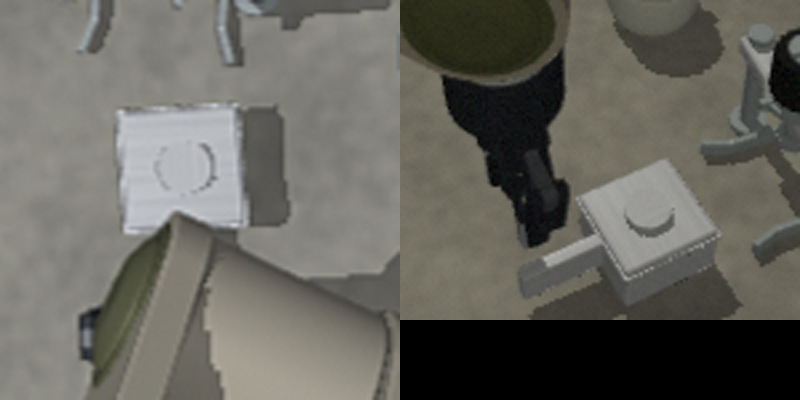

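The tin hasn't moved and the gripper is above its handle. I'll centre over the grip point and go down.

Request:
play_rows(
  plan=[
    [5,-8.5,-5,0,0,-0.002,0.2],
    [5,-8.5,-15,0,0,0,0.2],
    [0,0,-20,0,0,0,0.2],
    [0,0,-15,0,0,0,0.2],
    [0,0,0,0,0,0,0.2],
  ],
)

```text
time_s: 2.13
eef_pos: [461.5, -107.8, 39.5]
ee_rot: [0.008, -0.01, 1.0, -0.002]
force: [0.8, 1.2, 0.4]
grip_width: 0.603
```

Request:
play_rows(
  plan=[
    [0,0,0,0,0,0,0.2],
  ],
)

```text
time_s: 2.22
eef_pos: [461.7, -107.4, 39.8]
ee_rot: [0.008, -0.011, 1.0, -0.002]
force: [-0.0, -0.2, 1.1]
grip_width: 0.599
```

Request:
play_rows(
  plan=[
    [-1,-0.5,-13,0.002,0.008,0,0.2],
    [-1,-0.5,-12,0.002,0.008,0,0.2],
    [0,0,0,0,0,0,0.2],
  ],
)

```text
time_s: 2.47
eef_pos: [461.4, -108.2, 16.9]
ee_rot: [0.002, -0.012, 1.0, -0.001]
force: [0.2, 0.2, -0.7]
grip_width: 0.602
```

Request:
play_rows(
  plan=[
    [0,0,0,0,0,0,-1],
    [0,0,0,0,0,0,-1],
    [0,0,0,0,0,0,-1],
    [0,0,0,0,0,0,-1],
    [0,0,0,0,0,0,-1],
  ],
)

```text
time_s: 2.88
eef_pos: [462.5, -108.3, 19.3]
ee_rot: [0.003, -0.012, 1.0, -0.002]
force: [0.3, -0.6, -3.4]
grip_width: 0.127
```

```bash
cat >> h.py <<'E'
from scipy.spatial.transform import Rotation as Ro
def st():
    x=sense();q=x['ee_rot'];M=Ro.from_quat([q[1],q[2],q[3],q[0]]).as_matrix()
    print('t%.2f'%x['time_s'],'pos',x['eef_pos'].round(1),'yaw %.3f'%(np.arctan2(M[1,1],M[0,1])),'fix',np.array([-M[1,2],M[0,2]]).round(4),'F',x['force'].round(1),'M',x['wrist_torque'].round(3),'g %.3f'%x['grip_width'],'q1 %.2f q6 %.3f'%(x['joints'][0],x['joints'][5]))
E
python3 -c "
from h import *
st()"
```

```text
t2.88 pos [ 462.5 -108.3   19.3] yaw 1.595 fix [0.0033 0.0068] F [ 0.3 -0.6 -3.4] M [ 0.019  0.165 -0.028] g 0.127 q1 -0.48 q6 -2.072
```

Request:
play_rows(
  plan=[
    [6,6,-0.5,0.001,0.002,-0.028,-1],
    [6,6,-0.5,0.001,0.002,-0.028,-1],
    [6,6,-0.5,0,0.001,-0.028,-1],
    [6,6,-0.5,0,0,-0.028,-1],
    [0,0,0,0,0,0,-1],
  ],
)

```text
time_s: 3.3
eef_pos: [486.2, -85.0, 19.3]
ee_rot: [-0.0, 0.048, 0.999, -0.002]
force: [1.7, 0.4, -0.7]
grip_width: 0.128
```

Run:
```python
from h import *
st()
t=cap('top');s=cap('side')
a=t['img'][125:245,310:410];b=s['img'][200:320,280:430]
a=cv2.resize(a,(500,600),interpolation=2);b=cv2.resize(b,(300,240),interpolation=2)
m=np.zeros((600,800,3),np.uint8);m[:,:500]=a;m[:240,500:]=b
cv2.imwrite('pics/m3.png',m)
```

```text
t3.30 pos [486.2 -85.   19.3] yaw 1.475 fix [ 0.0031 -0.0002] F [ 1.7  0.4 -0.7] M [ 0.015 -0.519 -0.058] g 0.128 q1 -0.41 q6 -1.882
```

View pics/m3.png

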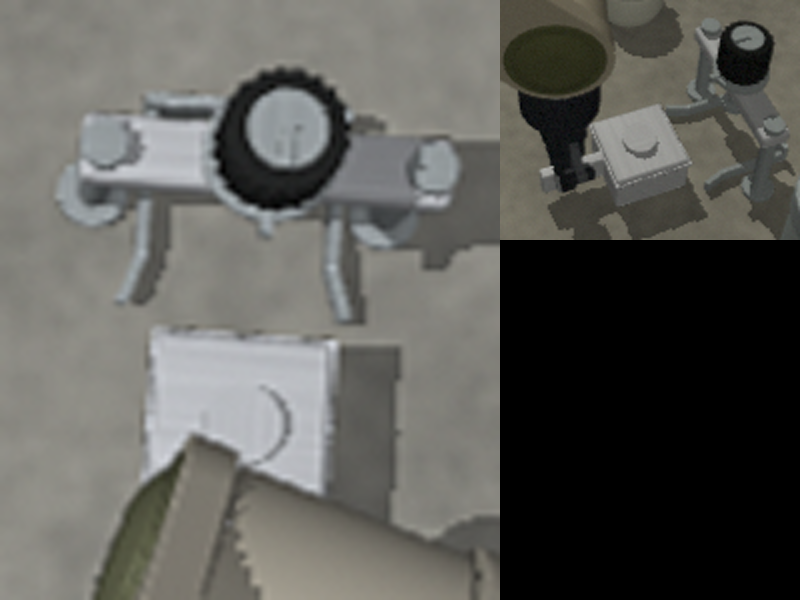

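The tin is on the guide axis. Its front lid corners are at crop (152,330) and (337,343), and the flare tips at (122,300) and (347,318), nearly parallel. I'll check the numbers.

Run:
```python
from h import *
np.set_printoptions(precision=1,suppress=True)
t=cap('top')
P=lambda x,y,z:onz(t,310+(x+.5)/5-.5,125+(y+.5)/5-.5,z)
for n,(a,b,z) in dict(front=((152,330),(337,343),50),flare=((122,302),(347,320),14),bolts=((110,141),(436,165),112),rail=((143,202),(333,220),14),cross=((82,184),(447,207),106)).items():
    a=P(*a,z);b=P(*b,z);d=a-b;print(n,a,b,(a+b)/2,'yaw %.3f'%-np.arctan2(d[0],d[1]),np.linalg.norm(d))
```

```text
front [614.1 -54.9  50. ] [ 606.  -138.4   50. ] [610.1 -96.7  50. ] yaw -0.096 83.90585443700506
flare [632.1 -44.1  14. ] [ 620.8 -150.    14. ] [626.5 -97.1  14. ] yaw -0.106 106.46633695081074
bolts [687.8 -34.7 112. ] [ 674.  -172.7  112. ] [ 680.9 -103.7  112. ] yaw -0.099 138.71188967030926
rail [679.6 -55.6  14. ] [ 668.8 -145.5   14. ] [ 674.2 -100.5   14. ] yaw -0.121 90.48080704402305
cross [670.8 -22.5 106. ] [ 657.  -177.9  106. ] [ 663.9 -100.2  106. ] yaw -0.089 156.00920746645582
```

Guide yaw is about -0.10 and the tin's -0.096. The tin is about 1 mm to the right of the axis with about 110 mm left to go. I'll push it in.

Request:
play_rows(
  plan=[
    [10,-0.3,-0.3,0.001,0,-0.003,-1],
    [14,-1.2,-0.3,0.001,0,0,-1],
    [14,-1.3,-0.3,0,0,0,-1],
    [12,-1.2,-0.3,0,0,0,-1],
    [8,-0.8,0,0,0,0,-1],
  ],
)

```text
time_s: 3.87
eef_pos: [538.1, -90.5, 19.1]
ee_rot: [-0.008, 0.047, 0.999, 0.001]
force: [-6.4, 0.9, 6.3]
grip_width: 0.129
```

```bash
python3 -c "
from h import *
st()"
```

```text
t3.87 pos [538.1 -90.5  19.1] yaw 1.478 fix [-0.0026 -0.015 ] F [-6.4  0.9  6.3] M [-0.054  0.344 -0.051] g 0.129 q1 -0.38 q6 -1.855
```

Request:
play_rows(
  plan=[
    [10,-1.0,0.3,0,-0.004,0,-1],
    [10,-1.0,0.2,0,-0.003,0,-1],
    [9,-0.9,0,0,-0.003,0,-1],
    [8,-0.8,0,0,-0.003,0,-1],
    [6,-0.6,0,0,0,0,-1],
  ],
)

```text
time_s: 4.28
eef_pos: [577.5, -94.9, 19.2]
ee_rot: [-0.007, 0.044, 0.999, 0.003]
force: [-7.3, 2.8, 6.5]
grip_width: 0.126
```

```bash
python3 -c "
from h import *
st()"
```

```text
t4.28 pos [577.5 -94.9  19.2] yaw 1.482 fix [-0.0065 -0.0143] F [-7.3  2.8  6.5] M [ 0.175  0.53  -0.049] g 0.126 q1 -0.36 q6 -1.846
```

Request:
play_rows(
  plan=[
    [5,-0.4,0,0,-0.002,-0.003,-1],
    [5,-0.4,0,0,-0.002,-0.003,-1],
    [4,-0.4,0,0,0,-0.002,-1],
    [3,-0.3,0,0,0,0,-1],
  ],
)

```text
time_s: 4.62
eef_pos: [590.8, -95.7, 19.4]
ee_rot: [-0.011, 0.047, 0.999, 0.005]
force: [-8.8, 2.4, 8.2]
grip_width: 0.129
```

Request:
play_rows(
  plan=[
    [3,-0.3,0,0,0,0,-1],
  ],
)

```text
time_s: 4.7
eef_pos: [592.8, -95.9, 19.7]
ee_rot: [-0.012, 0.047, 0.999, 0.005]
force: [-7.9, 2.4, 7.5]
grip_width: 0.127
```

Request:
play_rows(
  plan=[
    [3,-0.3,0,0,0,0,-1],
  ],
)

```text
time_s: 4.78
eef_pos: [594.9, -96.2, 20.0]
ee_rot: [-0.013, 0.046, 0.999, 0.005]
force: [-8.0, 2.1, 6.6]
grip_width: 0.129
```

```bash
python3 -c "
from h import *
st()"
```

```text
t4.78 pos [594.9 -96.2  20. ] yaw 1.478 fix [-0.0121 -0.026 ] F [-8.   2.1  6.6] M [ 0.096  0.473 -0.034] g 0.129 q1 -0.36 q6 -1.835
```

Request:
play_rows(
  plan=[
    [3,-0.3,-0.3,-0.003,-0.006,0,-1],
  ],
)

```text
time_s: 4.87
eef_pos: [595.3, -95.9, 19.4]
ee_rot: [-0.014, 0.046, 0.999, 0.005]
force: [-22.4, 5.9, 9.0]
grip_width: 0.129
```

Request:
play_rows(
  plan=[
    [3,-0.3,-0.3,-0.003,-0.006,0,-1],
  ],
)

```text
time_s: 4.95
eef_pos: [595.2, -95.6, 18.7]
ee_rot: [-0.015, 0.046, 0.999, 0.005]
force: [-19.8, 1.4, 19.6]
grip_width: 0.131
```

Request:
play_rows(
  plan=[
    [3,-0.3,-0.3,0,-0.005,0,-1],
  ],
)

```text
time_s: 5.03
eef_pos: [595.2, -95.6, 18.7]
ee_rot: [-0.017, 0.045, 0.999, 0.005]
force: [-21.7, 3.7, 21.7]
grip_width: 0.128
```

Run:
```python
from h import *
st()
t=cap('top');s=cap('side')
a=t['img'][125:245,310:410];b=s['img'][190:310,330:450]
a=cv2.resize(a,(400,480),interpolation=2);b=cv2.resize(b,(400,400),interpolation=2)
m=np.zeros((480,800,3),np.uint8);m[:,:400]=a;m[:400,400:]=b
cv2.imwrite('pics/m4.png',m)
```

```text
t5.03 pos [595.2 -95.6  18.7] yaw 1.480 fix [-0.0121 -0.0327] F [-21.7   3.7  21.7] M [-0.025  2.857 -0.271] g 0.128 q1 -0.35 q6 -1.834
```

View pics/m4.png

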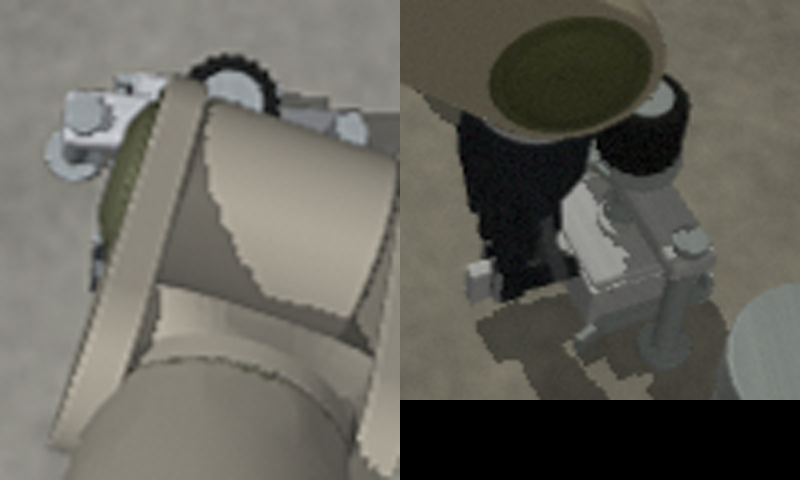

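Contact: Fx rose to about -22 N at x=595, where home was expected at about 596. I'll relax, release and retreat upwards, with the gripper behind the press.

Request:
play_rows(
  plan=[
    [0.5,0,0.5,0,0,0,-1],
    [0,0,0,0,0,0,0],
    [0,0,0,0,0,0,0],
    [0,0,0,0,0,0,0],
  ],
)

```text
time_s: 5.47
eef_pos: [594.1, -96.9, 19.5]
ee_rot: [-0.018, 0.045, 0.999, 0.005]
force: [0.7, -0.0, 0.4]
grip_width: 0.493
```

Request:
play_rows(
  plan=[
    [-5,0,15,0,-0.01,0,0],
    [-10,0,20,0,-0.01,0,0],
    [-15,0,35,0,0,0,0],
    [-15,0,40,0,0,0,0.5],
    [-15,0,40,0,0,0,1],
  ],
)

```text
time_s: 5.88
eef_pos: [528.4, -95.4, 162.9]
ee_rot: [-0.016, 0.044, 0.999, 0.009]
force: [-0.2, 0.3, 1.4]
grip_width: 0.765
```

Request:
play_rows(
  plan=[
    [-30,20,30,0,0,0,1],
    [-35,20,25,0,0,0,1],
    [-35,20,20,0,0,0,1],
    [-35,20,0,0,0,0,1],
    [-35,10,0,0,0,0,1],
  ],
)

```text
time_s: 6.3
eef_pos: [368.0, -12.7, 236.8]
ee_rot: [-0.009, 0.045, 0.999, 0.007]
force: [0.5, 0.9, 1.2]
grip_width: 0.999
```

Run:
```python
from h import *
st()
t=cap('top','t5.png');s=cap('side','s5.png')
a=t['img'][125:245,310:410];b=s['img'][190:310,330:450]
a=cv2.resize(a,(400,480),interpolation=2);b=cv2.resize(b,(400,400),interpolation=2)
m=np.zeros((480,800,3),np.uint8);m[:,:400]=a;m[:400,400:]=b
cv2.imwrite('pics/m5.png',m)
```

```text
t6.30 pos [368.  -12.7 236.8] yaw 1.481 fix [-0.0151 -0.0177] F [0.5 0.9 1.2] M [-0.028  0.035 -0.03 ] g 0.999 q1 -0.36 q6 -1.845
```

View pics/m5.png

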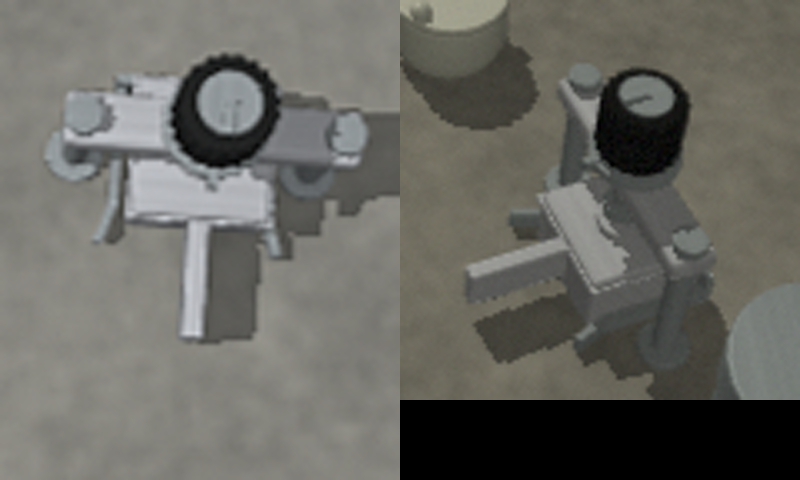

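The tin is inside the guide, with its rear lid edge at (126,220) to (270,226) and its handle running from (199,225) to (191,337). I'll measure the squareness and the knob.

Run:
```python
from h import *
np.set_printoptions(precision=1,suppress=True)
t=cap('top');s=cap('side')
P=lambda x,y,z:onz(t,310+(x+.5)/4-.5,125+(y+.5)/4-.5,z)
# handle mask by brightness, fit
g=cv2.cvtColor(t['img'],cv2.COLOR_BGR2GRAY)
for v in range(182,210,4):
    row=g[v,345:375].astype(int);i=np.where(row>150)[0]+345
    w=row[i-345]-110.;u=(i*w).sum()/w.sum();print(v,len(i),onz(t,u,v,45)[:2],end=' | ')
pts=[]
for v in range(184,207):
    row=g[v,345:375].astype(int);i=np.where(row>150)[0]+345
    if 2<len(i)<9: pts.append(onz(t,i.mean(),v,45)[:2])
pts=np.array(pts);p=np.polyfit(pts[:,0],pts[:,1],1);print('\nhandle yaw',np.arctan(p[0]),'y at 600',np.polyval(p,600),'xmin',pts[:,0].min())
# rear edge of lid: per column lowest bright->dark
e=[]
for u in list(range(343,355))+list(range(365,376)):
    c=g[170:190,u].astype(int);j=np.argmin(np.diff(c));e.append(onz(t,u,170+j+.5,50)[:2])
e=np.array(e);p=np.polyfit(e[:,1],e[:,0],1);r=e[:,0]-np.polyval(p,e[:,1]);k=abs(r)<2.5;p=np.polyfit(e[k,1],e[k,0],1);print('rear yaw',-np.arctan(p[0]),'x at -95',np.polyval(p,-95),k.sum())
# black knob disc in both views
for n,d in(('top',t),('side',s)):
    print(n)
def disc(d,box):
    x0,y0,x1,y1=box;sub=cv2.cvtColor(d['img'],cv2.COLOR_BGR2GRAY)[y0:y1,x0:x1]
    m=(sub<60).astype(np.uint8);c=max(cv2.findContours(m,cv2.RETR_EXTERNAL,2)[0],key=cv2.contourArea)
    f=np.zeros_like(m);cv2.drawContours(f,[c],-1,1,-1);hole=((f==1)&(sub>100)).astype(np.uint8)
    c=max(cv2.findContours(hole,cv2.RETR_EXTERNAL,2)[0],key=cv2.contourArea)
    E=cv2.fitEllipse(c);return (E[0][0]+x0,E[0][1]+y0),E[1]
a=disc(t,(345,130,390,175));b=disc(s,(380,200,430,250));print(a,b,tri(t,a[0],s,b[0]),onz(t,*a[0],164))
```

```text
182 5 [633.3 -99.2] | 186 4 [624.2 -97.8] | 190 5 [615.  -96.7] | 194 5 [605.9 -96. ] | 198 5 [596.7 -95.6] | 202 5 [587.6 -94.9] | 206 5 [578.6 -93.2] | 
handle yaw -0.08426568660051825 y at 600 -95.58929985787975 xmin 578.5811521992799
rear yaw -0.09959417217520276 x at -95 637.8307162565625 19
top
side
((367.21231842041016, 150.0923957824707), (15.128461837768555, 15.744778633117676)) ((403.6472396850586, 218.1171875), (10.486289978027344, 14.573931694030762)) (array([ 680.1, -102.3,  166.4]), np.float64(1.3308817396282482)) [ 680.  -102.3  164. ]
```

The tin's rear edge is at yaw -0.0996 and it stopped at the expected depth. The knob top is at (680,-102,166), which puts knob_mid at z≈149. I'm moving above the knob.

Request:
play_rows(
  plan=[
    [36,-11,2,-0.003,-0.004,0,1],
    [38,-11,0,-0.003,-0.004,0,1],
    [38,-11,0,-0.003,-0.004,0,1],
    [38,-11,0,-0.003,-0.003,0,1],
    [38,-11,0,-0.002,-0.003,0,1],
  ],
)

```text
time_s: 6.92
eef_pos: [563.6, -71.3, 236.7]
ee_rot: [-0.0, 0.046, 0.999, 0.0]
force: [-1.0, -0.0, 0.7]
grip_width: 1.001
```

Request:
play_rows(
  plan=[
    [36,-10,0,0,0,0,1],
    [36,-10,0,0,0,0,1],
    [30,-8,0,0,0,0,1],
    [20,-6,0,0,0,0,1],
    [0,0,0,0,0,0,1],
  ],
)

```text
time_s: 7.33
eef_pos: [698.9, -111.6, 224.3]
ee_rot: [-0.003, 0.047, 0.999, 0.001]
force: [0.5, 0.5, -0.4]
grip_width: 0.999
```

```bash
python3 -c "
from h import *
st()"
```

```text
t7.33 pos [ 698.9 -111.6  224.3] yaw 1.477 fix [-0.0029 -0.0067] F [ 0.5  0.5 -0.4] M [-0.023 -0.011 -0.009] g 0.999 q1 -0.32 q6 -1.801
```

Request:
play_rows(
  plan=[
    [-10,5,-8,-0.002,-0.004,0,1],
    [-9,4.5,-8,0,0,0,1],
    [0,0,0,0,0,0,1],
    [0,0,0,0,0,0,1],
  ],
)

```text
time_s: 7.67
eef_pos: [681.3, -103.8, 200.2]
ee_rot: [-0.004, 0.047, 0.999, 0.001]
force: [0.6, -0.8, 1.6]
grip_width: 0.998
```

```bash
python3 -c "
from h import *
st()"
```

```text
t7.67 pos [ 681.3 -103.8  200.2] yaw 1.476 fix [-0.0029 -0.0087] F [ 0.6 -0.8  1.6] M [-0.003  0.011  0.037] g 0.998 q1 -0.32 q6 -1.797
```

Request:
play_rows(
  plan=[
    [-0.6,0.8,-16,-0.001,-0.003,0,1],
    [-0.5,0.6,-18,-0.001,-0.003,0,1],
    [0,0,-14,0,0,0,1],
    [0,0,-8,0,0,0,1],
    [0,0,0,0,0,0,1],
  ],
)

```text
time_s: 8.08
eef_pos: [682.4, -104.0, 144.1]
ee_rot: [0.001, 0.048, 0.999, -0.0]
force: [-0.5, 0.1, -0.7]
grip_width: 0.997
```

```bash
python3 -c "
from h import *
st()"
```

```text
t8.08 pos [ 682.4 -104.   144.1] yaw 1.475 fix [0.0007 0.0021] F [-0.5  0.1 -0.7] M [-0.014 -0.011  0.018] g 0.997 q1 -0.32 q6 -1.796
```

Request:
play_rows(
  plan=[
    [-1,1,-8,0,0,0,1],
    [-1,0.6,-7,0,0,0,1],
    [0,0,0,0,0,0,1],
  ],
)

```text
time_s: 8.33
eef_pos: [681.4, -102.9, 129.6]
ee_rot: [0.002, 0.048, 0.999, -0.001]
force: [-0.9, -0.1, 0.1]
grip_width: 0.995
```

```bash
python3 -c "
from h import *
st()"
```

```text
t8.33 pos [ 681.4 -102.9  129.6] yaw 1.475 fix [0.0015 0.0047] F [-0.9 -0.1  0.1] M [ 0.053 -0.038  0.04 ] g 0.995 q1 -0.32 q6 -1.794
```

Request:
play_rows(
  plan=[
    [-0.5,0.3,-0.5,0,0,0,0.2],
    [0,0,0,0,0,0,-1],
    [0,0,0,0,0,0,-1],
    [0,0,0,0,0,0,-1],
    [0,0,0,0,0,0,-1],
  ],
  grip_force=60,
)

```text
time_s: 8.75
eef_pos: [681.3, -102.0, 130.8]
ee_rot: [0.003, 0.048, 0.999, -0.001]
force: [1.4, -0.5, -3.6]
grip_width: 0.566
```

```bash
python3 -c "
from h import *
st()"
```

```text
t8.75 pos [ 681.3 -102.   130.8] yaw 1.476 fix [0.0014 0.0067] F [ 1.4 -0.5 -3.6] M [-0.189 -0.061 -0.001] g 0.566 q1 -0.32 q6 -1.794
```

Request:
play_rows(
  plan=[
    [0,0,0,0,0,-0.08,-1],
    [0,0,0,0,0,-0.08,-1],
    [0,0,0,0,0,-0.08,-1],
  ],
)

```text
time_s: 9.0
eef_pos: [681.2, -102.5, 130.8]
ee_rot: [0.003, 0.17, 0.985, -0.002]
force: [-0.4, 0.3, -0.5]
grip_width: 0.57
```

```bash
python3 -c "
from h import *
st()"
```

```text
t9.00 pos [ 681.2 -102.5  130.8] yaw 1.229 fix [0.0045 0.0057] F [-0.4  0.3 -0.5] M [0.019 0.107 0.227] g 0.570 q1 -0.32 q6 -1.547
```

Torque is 0.227 N m at free turning, as expected. Continuing.

Request:
play_rows(
  plan=[
    [0,0,0,0,0,-0.08,-1],
    [0,0,0,0,0,-0.08,-1],
    [0,0,0,0,0,-0.08,-1],
    [0,0,0,0,0,-0.08,-1],
    [0,0,0,0,0,-0.08,-1],
  ],
)

```text
time_s: 9.42
eef_pos: [680.7, -103.2, 130.8]
ee_rot: [0.002, 0.371, 0.929, -0.003]
force: [-1.0, -0.1, -0.2]
grip_width: 0.568
```

```bash
python3 -c "
from h import *
st()"
```

```text
t9.42 pos [ 680.7 -103.2  130.8] yaw 0.811 fix [0.0079 0.0015] F [-1.  -0.1 -0.2] M [0.126 0.184 0.198] g 0.568 q1 -0.32 q6 -1.126
```

Request:
play_rows(
  plan=[
    [0,0,0,0,0,-0.08,-1],
    [0,0,0,0,0,-0.08,-1],
    [0,0,0,0,0,-0.08,-1],
  ],
)

```text
time_s: 9.67
eef_pos: [680.3, -103.5, 130.8]
ee_rot: [0.001, 0.484, 0.875, -0.004]
force: [-0.5, 0.3, 0.4]
grip_width: 0.57
```

```bash
python3 -c "
from h import *
st()"
```

```text
t9.67 pos [ 680.3 -103.5  130.8] yaw 0.559 fix [ 0.0088 -0.0019] F [-0.5  0.3  0.4] M [0.101 0.185 0.178] g 0.570 q1 -0.32 q6 -0.875
```

Request:
play_rows(
  plan=[
    [0,0,0,0.002,0,-0.08,-1],
    [0,0,0,0.002,0,-0.08,-1],
  ],
)

```text
time_s: 9.83
eef_pos: [680.0, -103.7, 130.8]
ee_rot: [-0.0, 0.556, 0.831, -0.003]
force: [-1.3, 1.1, 0.1]
grip_width: 0.566
```

```bash
python3 -c "
from h import *
st()"
```

```text
t9.83 pos [ 680.  -103.7  130.8] yaw 0.392 fix [ 0.0048 -0.0041] F [-1.3  1.1  0.1] M [0.031 0.232 0.223] g 0.566 q1 -0.32 q6 -0.709
```

Request:
play_rows(
  plan=[
    [0,0,0,0.002,0,-0.08,-1],
    [0,0,0,0.002,0,-0.08,-1],
  ],
)

```text
time_s: 10.0
eef_pos: [679.7, -103.8, 130.7]
ee_rot: [-0.002, 0.623, 0.782, -0.002]
force: [-1.3, 1.5, 0.9]
grip_width: 0.573
```

```bash
python3 -c "
from h import *
st()"
```

```text
t10.00 pos [ 679.7 -103.8  130.7] yaw 0.225 fix [ 0.0003 -0.0057] F [-1.3  1.5  0.9] M [0.047 0.245 0.181] g 0.573 q1 -0.32 q6 -0.545
```

Request:
play_rows(
  plan=[
    [0,0,0,0,-0.002,-0.08,-1],
    [0,0,0,0,-0.002,-0.08,-1],
  ],
)

```text
time_s: 10.17
eef_pos: [679.3, -103.8, 130.8]
ee_rot: [-0.001, 0.687, 0.727, -0.001]
force: [-1.7, 1.9, -0.1]
grip_width: 0.573
```

```bash
python3 -c "
from h import *
st()"
```

```text
t10.17 pos [ 679.3 -103.8  130.8] yaw 0.057 fix [-0.0002 -0.003 ] F [-1.7  1.9 -0.1] M [0.15  0.31  0.269] g 0.573 q1 -0.32 q6 -0.378
```

Request:
play_rows(
  plan=[
    [0,0,0,0,-0.002,-0.08,-1],
  ],
)

```text
time_s: 10.25
eef_pos: [679.1, -103.8, 130.7]
ee_rot: [-0.001, 0.716, 0.698, -0.0]
force: [-0.7, 1.1, 0.2]
grip_width: 0.568
```

```bash
python3 -c "
from h import *
st()"
```

```text
t10.25 pos [ 679.1 -103.8  130.7] yaw -0.026 fix [-0.0002 -0.0016] F [-0.7  1.1  0.2] M [0.049 0.305 0.297] g 0.568 q1 -0.32 q6 -0.295
```

Torque is rising: 0.27, then 0.30. I'll take small single rows from here.

Request:
play_rows(
  plan=[
    [0,0,0,0,0,-0.06,-1],
  ],
)

```text
time_s: 10.33
eef_pos: [679.0, -103.8, 130.8]
ee_rot: [-0.001, 0.738, 0.675, -0.001]
force: [-0.2, 0.8, -1.1]
grip_width: 0.568
```

```bash
python3 -c "
from h import *
st()"
```

```text
t10.33 pos [ 679.  -103.8  130.8] yaw -0.090 fix [-0.0002 -0.002 ] F [-0.2  0.8 -1.1] M [0.07  0.135 0.368] g 0.568 q1 -0.32 q6 -0.232
```

Request:
play_rows(
  plan=[
    [0,0,0,0,0,-0.06,-1],
  ],
)

```text
time_s: 10.42
eef_pos: [678.9, -103.7, 130.8]
ee_rot: [-0.001, 0.759, 0.651, -0.001]
force: [-0.8, 1.0, 0.4]
grip_width: 0.571
```

```bash
python3 -c "
from h import *
st()"
```

```text
t10.42 pos [ 678.9 -103.7  130.8] yaw -0.152 fix [-0.0001 -0.0023] F [-0.8  1.   0.4] M [0.11  0.169 0.389] g 0.571 q1 -0.32 q6 -0.169
```

Request:
play_rows(
  plan=[
    [0,0,0,0,0,-0.05,-1],
  ],
)

```text
time_s: 10.5
eef_pos: [678.7, -103.7, 130.7]
ee_rot: [-0.001, 0.776, 0.631, -0.001]
force: [-1.2, 0.6, -0.2]
grip_width: 0.57
```

```bash
python3 -c "
from h import *
st()"
```

```text
t10.50 pos [ 678.7 -103.7  130.7] yaw -0.205 fix [-0.     -0.0027] F [-1.2  0.6 -0.2] M [0.178 0.135 0.374] g 0.570 q1 -0.32 q6 -0.117
```

Request:
play_rows(
  plan=[
    [0,0,0,0,0,-0.05,-1],
  ],
)

```text
time_s: 10.58
eef_pos: [678.7, -103.7, 130.8]
ee_rot: [-0.001, 0.792, 0.611, -0.001]
force: [-0.7, 0.8, -1.4]
grip_width: 0.57
```

```bash
python3 -c "
from h import *
st()"
```

```text
t10.58 pos [ 678.7 -103.7  130.8] yaw -0.257 fix [ 0.0001 -0.003 ] F [-0.7  0.8 -1.4] M [0.121 0.143 0.348] g 0.570 q1 -0.32 q6 -0.065
```

Torque has held at 0.35–0.39 N m over about 0.17 rad, so the clutch is slipping. I'll stop, release, lift and check.

Request:
play_rows(
  plan=[
    [0,0,0,0,0,0,1],
    [0,0,0,0,0,0,1],
    [0,0,0,0,0,0,1],
    [0,0,0,0,0,0,1],
    [0,0,0,0,0,0,1],
  ],
)

```text
time_s: 11.0
eef_pos: [679.0, -104.4, 131.4]
ee_rot: [0.0, 0.791, 0.612, -0.001]
force: [-0.1, 0.2, 0.2]
grip_width: 1.002
```

Request:
play_rows(
  plan=[
    [0,0,15,0,0,0,1],
    [0,0,25,0,0,0,1],
    [0,0,30,0,0,0,1],
    [0,0,20,0,0,0,1],
    [-15,5,10,0,0,0,1],
  ],
)

```text
time_s: 11.42
eef_pos: [662.8, -99.8, 230.8]
ee_rot: [-0.003, 0.79, 0.613, -0.003]
force: [-0.3, -0.5, -0.4]
grip_width: 1.001
```

Request:
play_rows(
  plan=[
    [-35,12,0,0,0,0,1],
    [-38,12,0,0,0,0,1],
    [-38,12,0,0,0,0,1],
    [-38,12,0,0,0,0,1],
    [-38,12,0,0,0,0,1],
  ],
)

```text
time_s: 11.83
eef_pos: [471.7, -39.7, 232.5]
ee_rot: [0.001, 0.79, 0.613, -0.001]
force: [0.2, 0.7, 1.4]
grip_width: 1.001
```

Request:
play_rows(
  plan=[
    [-35,12,0,0,0,0,1],
    [-35,12,0,0,0,0,1],
    [-20,0,0,0,0,0,1],
    [0,0,0,0,0,0,1],
    [0,0,0,0,0,0,1],
  ],
)

```text
time_s: 12.25
eef_pos: [371.5, -12.0, 233.3]
ee_rot: [0.003, 0.789, 0.614, 0.0]
force: [0.7, -0.1, -0.4]
grip_width: 1.005
```

Run:
```python
from h import *
st()
t=cap('top','t6.png');s=cap('side','s6.png')
a=t['img'][130:190,335:395];b=s['img'][195:255,375:435]
a=cv2.resize(a,(400,400),interpolation=2);b=cv2.resize(b,(400,400),interpolation=2)
cv2.imwrite('pics/m6.png',np.hstack([a,b]))
```

```text
t12.25 pos [371.5 -12.  233.3] yaw -0.247 fix [0.0041 0.0035] F [ 0.7 -0.1 -0.4] M [ 0.023 -0.001 -0.013] g 1.005 q1 -0.35 q6 -0.101
```

View pics/m6.png

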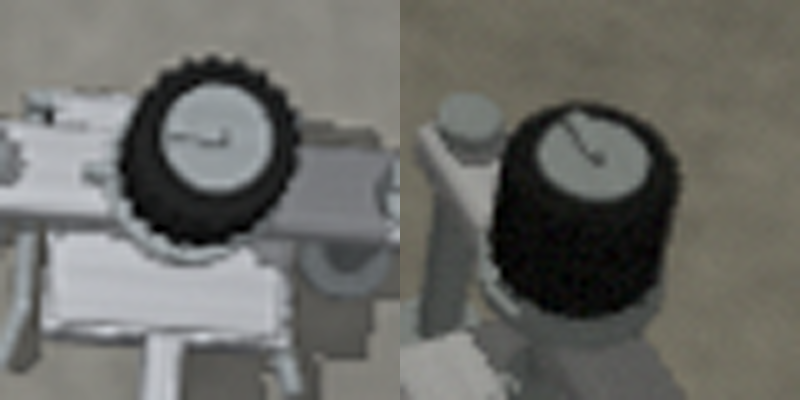

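The top view shows the index bar pointing left, from (220,140) to (170,134), and the lug at (92,173). I'll compute both angles.

Run:
```python
from h import *
np.set_printoptions(precision=1,suppress=True)
t=cap('top')
k=60/400
P=lambda x,y,z:onz(t,335+(x+.5)*k-.5,130+(y+.5)*k-.5,z)
C=np.array([680.3,-102.6])
ang=lambda p,c:np.arctan2(*(p[:2]-c[:2])[::-1])
d=P(218,139,166);print('disc',d)
for p in[(170,134),(180,135)]:print('bar',ang(P(*p,166),d))
print('bar tip-tail',ang(P(170,134,166),P(215,141,166)))
for p in[(88,173),(93,173),(97,170)]:
    q=P(*p,117);print('lug',q,ang(q,C),np.linalg.norm(q[:2]-C))
# initial state from m1 crop: bar tail/tip, lug
Q=lambda x,y,z:onz(t,310+(x+.5)/4-.5,125+(y+.5)/4-.5,z)
q=Q(212,184,117);print('lug0',ang(q,C),np.linalg.norm(q[:2]-C),'bar0',ang(Q(234,131,166),Q(230,102,166)),ang(Q(234,131,166),Q(235,107,166)))
```

```text
disc [ 678.9 -102.1  166. ]
bar 1.4406659435846887
bar 1.4395599452756886
bar tip-tail 1.3891189361017628
lug [680.  -68.3 117. ] 1.5792216046600933 34.34032140009652
lug [680.  -69.8 117. ] 1.5808142154567228 32.75939374167192
lug [680.9 -71.1 117. ] 1.5515877237272282 31.463868958484444
lug0 3.0134432421344863 33.542799575562455 bar0 -3.0470318184293492 3.0597979374806816
```

Lug and bar now differ by about 0.15–0.2 rad, and they started in line. That is slip well under 0.63 rad and matches the torque log. I'll check the tin and the other objects once more, then hand in.

Run:
```python
from h import *
t=cap('top');g=cv2.cvtColor(t['img'],cv2.COLOR_BGR2GRAY)
e=np.array([onz(t,u,170+np.argmin(np.diff(g[170:190,u].astype(int)))+.5,50)[:2] for u in list(range(343,355))+list(range(365,376))])
p=np.polyfit(e[:,1],e[:,0],1);k=abs(e[:,0]-np.polyval(p,e[:,1]))<2.5;p=np.polyfit(e[k,1],e[k,0],1);print('rear yaw',-np.arctan(p[0]),np.polyval(p,-95))
a=cv2.imread('pics/top0.png')
for n,(x0,y0,x1,y1) in dict(salt=(230,140,300,195),can=(425,140,545,205),ring=(435,235,505,300)).items(): print(n,cv2.absdiff(a,t['img'])[y0:y1,x0:x1].mean().round(2))
ctrl.finish_job()
```

```text
rear yaw -0.09267369073862022 637.6887302530943
salt 4.78
can 4.36
ring 21.34
the job is handed in; nothing more can be done
```

Run:
```python
import cv2,numpy as np
a=cv2.imread('pics/top0.png',0)[230:305,430:510];b=cv2.imread('pics/t6.png',0)[230:305,430:510]
cv2.imwrite('pics/m7.png',cv2.resize(np.hstack([a,b]),None,fx=4,fy=4))
```

```text
(no output)
```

View pics/m7.png

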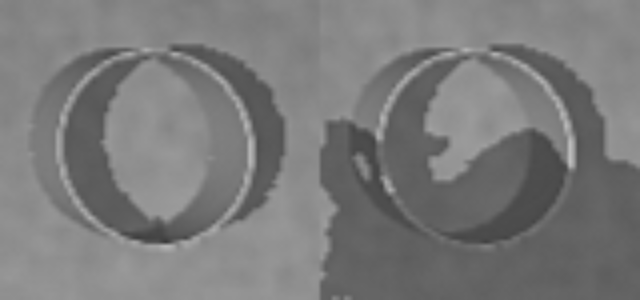

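The tin is home under the press, the knob is tightened to first slip, and the job is handed in with the arm well clear; no verdict was reported.

- **Tin:** I slid it by its handle into the guide until it stopped on the back stop. The push force jumped from 8 N to 22 N within about 1 mm of the expected depth. After tightening, its rear edge was in the same place to about 0.2 mm. Its yaw read -0.093 rad, against about -0.10 rad for the guide (single readings ran from -0.09 to -0.12).
- **Tightening:** I turned the knob about 1.7 rad clockwise in one grip, so no re-gripping was needed. Torque was about 0.2 N m while the foot was free, then rose and held at 0.35–0.39 N m, where I stopped and let go.
- **Slip:** In the pictures the index bar has moved past the lug by about 0.15–0.2 rad, roughly 0.03 of a turn, against the limit of a tenth. I read this off small picture crops, so it could be off by about 0.1 rad.
- **Other things:** The salt cellar and canister look unchanged. My picture comparison flagged the cake ring, which I only looked into after handing in. It stands where it was; the arm's shadow had fallen across it.

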